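Find the clear charger bay with a feeler blade

TASK

Two of the three bays of the grey charging dock have a broken-off scrap stuck deep down where you cannot see it. Take the red-handled feeler blade out of its wooden stand and try all three bays in order, beginning at the end with the red dot: slide it gently down each until it stops - it rubs on the sprung contact in every bay, but in a blocked one it stops dead about half-way and must not be forced. Then leave the blade standing fully home in the clear bay, let go of it, and do not disturb the other things on the table.

Things in the scene. Friction and masses are not known exactly. Their poses are not given: they have to be found in the camera images.
- gauge_handle (a point): centre of the feeler gauge's red handle. The gauge stands upright, z up its length: a steel blade 4 mm thick (y), 24 mm wide (x), 64 mm long, its last 5 mm thinned to 2.5 mm, below a handle 16 mm thick (y), 30 mm wide (x), 56 mm tall. The handle's centre lies 92 mm above the blade's tip. About 90 g.
- stand: wooden stand block 75 x 75 x 50 mm, fixed; origin at the centre of its underside, z up. At the start the gauge stands loosely in its slot, tip 10 mm above the table, blade width along the stand's x, and leaves it straight up (40 mm deep).
- dock: grey charging dock block, 100 (x) x 130 (y) x 70 mm, fixed; origin at the centre of its underside, z up. Three bays open upward in its top: slots 31 mm long along the dock's x, 6 mm wide along its y, 36 mm apart along y, 50 mm deep (floor 20 mm above the table), mouth edges bevelled by 1.5 mm. Over 30 N on it, the springs' pinch of some 8 N included, counts as forcing.
- bay0 (a point): centre of the mouth of the -y bay, next to the red dot on the top, level with the dock's top; same axes as the dock. In every bay a round-nosed sprung contact sticks out 3.5 mm from the -y wall, 8 to 20 mm below the mouth; the 4 mm blade pushes it aside and then rubs on it, a drag of some 2 to 7 N all the way, so that the blade does not fall home by itself.
- bay1 (a point): centre of the mouth of the middle bay, level with the dock's top. In two of the three bays (any two) a loose scrap fills the slot from the floor up to 28 mm below the mouth, and the blade stops dead there; in the clear bay it goes in 50 mm, until its tip stands on the floor.
- bay2 (a point): centre of the mouth of the +y bay (last to be tried), level with the dock's top; otherwise like the others
- mug: blue mug, a bystander to be left alone
- screwdriver: red-handled screwdriver, a bystander to be left alone
- spray: white spray bottle, a bystander to be left alone
- handvac: silver hand vacuum with purple cap, a bystander to be left alone
- jar: glass jar with yellow lid, a bystander to be left alone
- pliers: red-handled pliers, a bystander to be left alone
- gauge: the feeler gauge as a whole; origin at the blade's tip, axes as its handle's

How it is judged (in metres and radians):
On the way, in this order (a step that is already met when the one before it is completed fails the run):
1. the feeler blade is lifted out of its stand (height (world z) of gauge above 0.06 m), for 0.1 s.
2. the blade is slid down the first (red-dot end) bay, to at least 24 mm below its mouth (horizontal distance between gauge and bay0 below 0.015 m and z of gauge in the frame of dock below 0.046 m), for 0.05 s.
3. the blade is slid down the middle bay, to at least 24 mm below its mouth (horizontal distance between gauge and bay1 below 0.015 m and z of gauge in the frame of dock below 0.046 m), for 0.05 s.
4. the blade is slid down the last bay, to at least 24 mm below its mouth (horizontal distance between gauge and bay2 below 0.015 m and z of gauge in the frame of dock below 0.046 m), for 0.05 s.
At the end, for the whole second after the job is handed in: the feeler blade stands in a bay of the dock with its tip on the bay's floor (within 4 mm), within 0.15 rad of upright, at rest and let go (x of gauge in the frame of dock between -0.02 and 0.02 m and y of gauge in the frame of dock between -0.045 and 0.045 m and z of gauge in the frame of dock below 0.024 m and angle between gauge's own z axis and vertical below 0.15 rad and linear speed of gauge below 0.02 m/s); the robot touches nothing.
It fails at once if the dock is pressed with more than 30 N (the blade is forced) (contact force between dock and anything else above 30 N).
It fails at once if a bystander is shifted by more than 30 mm (distance of any of mug, screwdriver, spray, handvac, jar, pliers from where it was at the start of the episode above 0.03 m).
It also fails if it takes over 72 s, if anything falls off the work surface, if the arm or the gripper's body presses on something with over 40 N, if the wrist force passes 120 N, or if a joint passes its speed limit or range.

ROBOT

A 6-joint arm with a two-finger parallel gripper is mounted at the origin on the work surface. World frame = base frame: x ahead of the robot, y to its left, z up, the work surface at z = 0. Lengths are in m, angles in degrees, forces in N, time in s.
With the tool pointing down it reaches from about 0.3 to 0.75 m from the base axis. Payload 8.5 kg.
Tool frame: the origin (TCP) lies on the centre line of the jaws, within the pads' length; the fingertips stand 17 mm ahead of it and the grasp point (between the pads) lies 2 mm behind it (env.tip_extent is the distance from the TCP to the fingertips, in m); z points along the fingers, y is the direction in which the jaws open and shut (so a half turn about z gives the same grasp; the last joint's range is limited). The gripper opens to 85 mm and grips with 20 to 120 N. Pads are 22 mm wide; open, the fingers measure 114 mm over their backs; the gripper's body (76 mm by 85 mm) begins 54 mm behind the grasp point. The pads swing forward as they close: fully open they stand 13 mm farther back than shut.
Start: joints at [-81.033, 21.807, 74.336, -0, 83.858, -12.336], TCP at [0.2, -0.512, 0.248] pointing down, gripper open.
Joint ranges: [-178.18, 178.18], [-50.72, 133.34], [12.68, 142.11], [-81.47, 261.47], [9.98, 163.14], [-165.26, 165.26]. Speed limits (degrees/s): [136.94, 136.94, 180, 180, 180, 180].

INTERFACE

Orientations are given as a 3x3 rotation matrix whose columns are the frame's x, y, z axes.
In Python, from rig import telemetry, get_image, camera_params, close_job, env gives the robot as it stands.
- The arm moves only by the tool apply_moves, never from a script. Its argument "motion" is a list of rows, each an object of numbers: "tx", "ty", "tz": the shift along the tool's x, y, z in cm; "turn": the turn about the tool's z in degrees; "jaw": the gripper's target within -1 to 1 (fully open at 1, half-way at 0, shut at -1). In form: [{"tx": .., "ty": .., "tz": .., "turn": .., "jaw": ..}, ...]. A call has 1 to 5 rows; each row is the pose to reach, as a shift and turn from the pose measured when the call began, along the tool's axes at that moment; what a row does not reach only later rows make up. A row lasts 1/12 s, in which the tool goes at most 41.7 mm and 7.16 degrees, less where a joint would pass 70% of its speed; a pose out of reach is approached as far as the arm can. A call with a gripper value outside its range is refused whole. The fingers move at their own pace and stop on an object; "squeeze" is the grip in N (left out, the last holds). Time passes only in rows, so rows that repeat a pose let the fingers close. It gives the time, the measured TCP pose, the force and the opening at its end, in the units of the state.
- telemetry.observe(): the state, without advancing time (a new reading comes with each control period).
- get_image(name): name is "scene" or "top" or "wrist"; returns (picture, depth): 420x560x3 uint8, red, green, blue; 420x560 float32, m along the optical axis (not along the pixel's ray), 0 where there is no reading.
- camera_params(name): a dict with "fx", "fy", "cx", "cy" (pixels), "rvec" (rotation vector, rad) and "tvec" (3), from world to camera coordinates, as OpenCV has them. Camera axes: x right, y down, z forward; pixel columns grow to the right and rows downward; lengths in m; the calibration is good to about 2 mm. A picture is of the moment at which its call begins: read the wrist's pose just before it. camera_params takes no time and is no camera call; for the wrist camera it gives the pose at the moment of the call.
- close_job(): hands the job in, once; it reports no verdict.
The state is a dict: "time_s": time; "q": joint angles; "qvel": joint speeds; "joint_efforts": joint torques, N m; "position": TCP position; "tool_rot": TCP orientation; "ft_force": force on the tool from outside, world axes, zero at the start; "wrist_torque": the same for the moment, N m; "grip_width": finger opening in m.
Only numpy, scipy, OpenCV 4.12 (cv2) and the standard library are available. Lean on these libraries where they do the work, as an engineer would, in place of code of your own. Each camera call takes 0.05 s, during which the arm holds its last target. There are 200 camera calls.

## Working session

There is one attempt and no reset: what is moved stays moved. The work goes in short steps, Python scripts to look and compute and a tool call to move; the robot and the scene stay as the last step left them, time stands still between calls to the robot, and variables do not carry over. Pictures are saved under pics/ and viewed, about 8 in all and at most 12, crops included, and the job is handed in when it is done.

Besides the shell and the picture viewer there is one more tool, called as a command line: name --argument value ..., lists and objects as JSON in quotes. apply_moves: Moves the arm, as the interface text tells. Its arguments: {"type":"object","properties":{"motion":{"type":"array"},"squeeze":{"type":"number"}},"required":["motion"]}

```bash
mkdir -p pics; ls; cat > h.py <<'E'
import numpy as np, cv2
from rig import telemetry, get_image, camera_params, close_job, env
def cam(n):
    p=camera_params(n); R=cv2.Rodrigues(np.array(p['rvec'],float))[0]; return p,R,np.array(p['tvec'],float).ravel()
def snap(n,tag):
    c=cam(n); im,d=get_image(n); np.savez(f'pics/{tag}.npz',im=im,d=d,R=c[1],t=c[2],k=[c[0][k] for k in('fx','fy','cx','cy')])
    cv2.imwrite(f'pics/{tag}.png',im[:,:,::-1]); return im,d
def load(tag): return np.load(f'pics/{tag}.npz')
def pt(tag,u,v,z=None):
    """world point at pixel: by depth (z None) or on the plane of height z"""
    f=load(tag); fx,fy,cx,cy=f['k']; r=np.array([(u-cx)/fx,(v-cy)/fy,1]); R,t=f['R'],f['t']
    o=-R.T@t; w=R.T@r
    if z is not None: return o+w*(z-o[2])/w[2]
    return o+w*float(np.median(f['d'][int(v)-1:int(v)+2,int(u)-1:int(u)+2]))
E
python3 - <<'E'
from h import *
s=telemetry.observe(); print({k:np.round(v,3).tolist() for k,v in s.items()})
a,_=snap('top','top0'); b,_=snap('scene','scene0')
cv2.imwrite('pics/both.png',cv2.resize(np.hstack([a,b])[:,:,::-1],(800,300),interpolation=cv2.INTER_AREA))
print(camera_params('top'))
E
```

```text
pics
{'time_s': 0.0, 'q': [-81.034, 21.841, 74.385, 0.001, 83.858, -12.337], 'qvel': [0.062, -0.123, -0.01, 0.021, -0.029, -0.005], 'joint_efforts': [0.001, -44.847, -23.128, -0.0, 0.005, -0.0], 'position': [0.2, -0.512, 0.248], 'tool_rot': [[0.932, 0.363, -0.0], [0.363, -0.932, 0.001], [0.0, -0.001, -1.0]], 'ft_force': [0.166, -0.407, 0.862], 'wrist_torque': [0.001, 0.022, -0.016], 'grip_width': 0.086}
{'fx': 379.41714433794533, 'fy': 379.41714433794533, 'cx': 277.9131950898788, 'cy': 217.4716354020848, 'rvec': array([ 2.14649616, -2.18264682,  0.11057194]), 'tvec': array([0.00301964, 0.60255377, 1.12728231])}
```

View pics/top0.png

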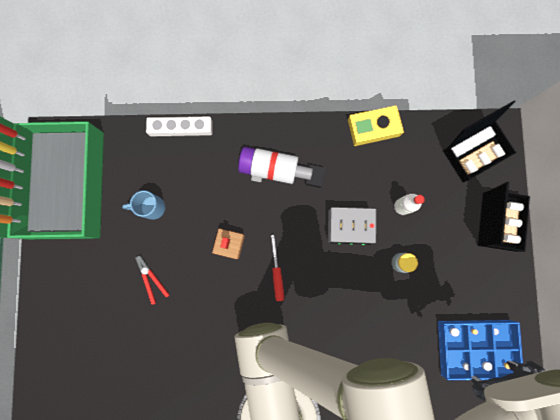

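View pics/scene0.png

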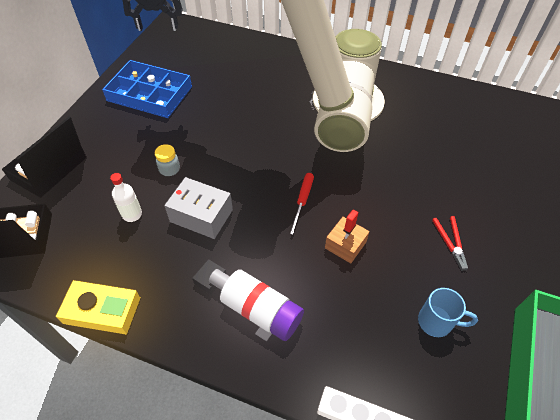

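The top view shows the stand near (228,243) with the red handle at (225,242). The dock is near (353,226), with three slots at (341,353,365; 226) and the red dot at (372,226). The scene view shows the same layout: handle (351,220), dock (200,205).

```bash
python3 - <<'E'
from h import *
f=load('top0'); im=f['im']
print(pt('top0',225,239),pt('top0',353,210),pt('top0',235,252),pt('top0',353,226,.07), pt('top0',372,226,.07), pt('scene0',351,215), pt('scene0',200,190))
c=im[195:275,205:385]; cv2.imwrite('pics/c1.png',cv2.resize(c,None,fx=4.4,fy=4.4,interpolation=cv2.INTER_CUBIC)[:,:,::-1])
E
```

```text
[0.53440076 0.14090481 0.12895363] [ 0.61695667 -0.22969548  0.06972858] [0.49929595 0.12262126 0.04898339] [ 0.56945815 -0.22786569  0.07      ] [ 0.56851586 -0.28374143  0.07      ] [0.52722692 0.14178148 0.12930139] [ 0.54438802 -0.23588661  0.0691733 ]
```

View pics/c1.png

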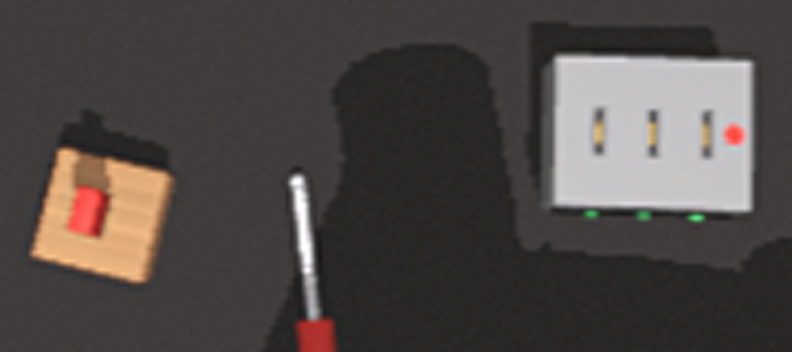

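apply_moves --motion '[{"tx":54.4,"ty":-48.8,"tz":0,"turn":35,"jaw":1},{"tx":54.4,"ty":-48.8,"tz":0,"turn":35,"jaw":1},{"tx":54.4,"ty":-48.8,"tz":0,"turn":35,"jaw":1},{"tx":54.4,"ty":-48.8,"tz":0,"turn":35,"jaw":1},{"tx":54.4,"ty":-48.8,"tz":0,"turn":35,"jaw":1}]'

```text
time_s: 0.52
position: [0.2922, -0.3286, 0.2482]
tool_rot: [[0.971, -0.237, -0.0], [-0.237, -0.971, 0.002], [-0.001, -0.002, -1.0]]
ft_force: [1.0, -0.2, 0.0]
grip_width: 0.0857
```

```bash
cat >> h.py <<'E'
def go(xyz,yaw):
    "shift/turn for apply_moves to bring the TCP to xyz with tool x at world yaw (deg)"
    s=telemetry.observe(); R=np.array(s['tool_rot']); d=R.T@(np.array(xyz)-s['position'])*100
    y=np.degrees(np.arctan2(R[1,0],R[0,0])); print('t',s['time_s'],'pos',np.round(s['position'],4),'yaw',round(y,2),'R2',np.round(R[:,2],3),'F',np.round(s['ft_force'],1),'w',round(s['grip_width'],4))
    print('tx ty tz',np.round(d,2),'turn',round((y-yaw+180)%360-180,2))
E
python3 - <<'E'
from h import *
go([.51,.14,.25],-13.6)
E
```

```text
t 0.5167 pos [ 0.2922 -0.3286  0.2482] yaw -13.73 R2 [-0.     0.002 -1.   ] F [ 1.  -0.2  0. ] w 0.0857
tx ty tz [ 10.04 -50.69  -0.1 ] turn -0.13
```

apply_moves --motion '[{"tx":10,"ty":-50.7,"tz":0,"turn":0,"jaw":1},{"tx":10,"ty":-50.7,"tz":0,"turn":0,"jaw":1},{"tx":10,"ty":-50.7,"tz":0,"turn":0,"jaw":1},{"tx":10,"ty":-50.7,"tz":0,"turn":0,"jaw":1},{"tx":10,"ty":-50.7,"tz":0,"turn":0,"jaw":1}]'

```text
time_s: 0.93
position: [0.3796, -0.1394, 0.2486]
tool_rot: [[0.971, -0.238, -0.0], [-0.238, -0.971, 0.002], [-0.001, -0.002, -1.0]]
ft_force: [0.2, -0.0, -0.1]
grip_width: 0.0852
```

apply_moves --motion '[{"tx":6,"ty":-30,"tz":0,"turn":0,"jaw":1},{"tx":6,"ty":-30,"tz":0,"turn":0,"jaw":1},{"tx":6,"ty":-30,"tz":0,"turn":0,"jaw":1},{"tx":6,"ty":-30,"tz":0,"turn":0,"jaw":1},{"tx":6,"ty":-30,"tz":0,"turn":0,"jaw":1}]'

```text
time_s: 1.35
position: [0.4675, 0.0497, 0.2488]
tool_rot: [[0.971, -0.238, -0.001], [-0.238, -0.971, 0.002], [-0.001, -0.002, -1.0]]
ft_force: [1.8, -0.7, -0.2]
grip_width: 0.0857
```

```bash
python3 - <<'E'
from h import *
go([.51,.14,.25],-13.6)
E
```

```text
t 1.35 pos [0.4675 0.0497 0.2488] yaw -13.74 R2 [-0.001  0.002 -1.   ] F [ 1.8 -0.7 -0.2] w 0.0857
tx ty tz [ 1.99 -9.78 -0.1 ] turn -0.14
```

apply_moves --motion '[{"tx":2,"ty":-9.8,"tz":0,"turn":0,"jaw":1},{"tx":2,"ty":-9.8,"tz":0,"turn":0,"jaw":1},{"tx":2,"ty":-9.8,"tz":0,"turn":0,"jaw":1},{"tx":2,"ty":-9.8,"tz":0,"turn":0,"jaw":1},{"tx":2,"ty":-9.8,"tz":0,"turn":0,"jaw":1}]'

```text
time_s: 1.77
position: [0.51, 0.1409, 0.2483]
tool_rot: [[0.972, -0.236, -0.002], [-0.236, -0.972, 0.002], [-0.002, -0.001, -1.0]]
ft_force: [0.2, -0.2, 0.7]
grip_width: 0.0854
```

```bash
python3 - <<'E'
from h import *
go([.51,.14,.25],-13.6)
snap('wrist','w1')
E
```

```text
t 1.7667 pos [0.51   0.1409 0.2483] yaw -13.63 R2 [-0.002  0.002 -1.   ] F [ 0.2 -0.2  0.7] w 0.0854
tx ty tz [ 0.02  0.08 -0.17] turn -0.03
```

View pics/w1.png

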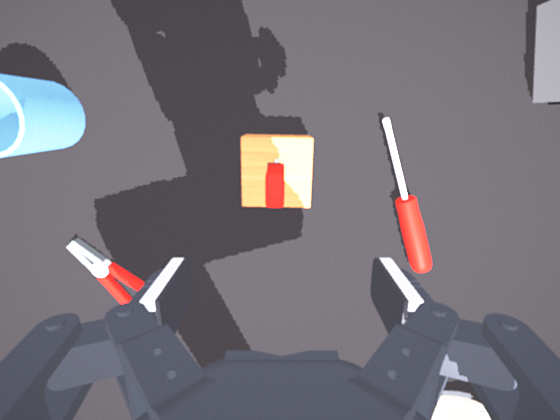

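The wrist view shows the stand square to the image at (277,171), and the handle at about (275,185), red and upright. I'll measure the handle top and the stand top from depth.

```bash
cat >> h.py <<'E'
def cloud(tag):
    f=load(tag); fx,fy,cx,cy=f['k']; d=f['d']; v,u=np.mgrid[:d.shape[0],:d.shape[1]]
    P=np.stack([(u-cx)/fx*d,(v-cy)/fy*d,d],-1); return (P-f['t'])@f['R'], f['im'].astype(int), d>0
def rect(P):
    r=cv2.minAreaRect((P[:,:2]*1000).astype(np.float32)); return r
E
python3 - <<'E'
from h import *
for tag,(r0,r1,c0,c1) in {'w1':(120,225,225,330),'top0':(215,265,205,250)}.items():
    P,im,ok=cloud(tag); s=np.s_[r0:r1,c0:c1]; P=P[s];im=im[s];ok=ok[s]
    red=ok&(im[...,0]>120)&(im[...,1]<60)&(im[...,2]<60)
    t=red&(P[...,2]>.12); st=ok&(abs(P[...,2]-.05)<.006)
    print(tag,'redz',np.percentile(P[red][:,2],[2,50,98]),t.sum(),P[t].mean(0),rect(P[t]));print(' stand',P[st][:,2].mean(),rect(P[st]))
print(load('w1')['R'], -load('w1')['R'].T@load('w1')['t'])
for n in [(276,186)]: print(pt('w1',*n))
E
```

```text
w1 redz [0.1027476  0.11299741 0.12114699] 1 [0.5363418  0.13406268 0.12148541] ((536.341796875, 134.06268310546875), (0.0, 0.0), 0.0)
 stand 0.04906342502794606 ((523.4931640625, 143.50428771972656), (75.23715209960938, 75.55450439453125), 75.28063201904297)
top0 redz [0.07960347 0.09808809 0.11415287] 0 [nan nan nan] ((0.0, 0.0), (0.0, 0.0), 0.0)
 stand 0.04951672383312291 ((525.5552978515625, 146.47354125976562), (75.67769622802734, 74.44400787353516), 75.14083862304688)
[[-2.36471578e-01 -9.71637938e-01 -9.53632330e-04]
 [-9.30444216e-01  2.26163121e-01  2.88311991e-01]
 [-2.79919192e-01  6.90648931e-02 -9.57536050e-01]] [0.5810176  0.12358984 0.37271927]
[0.52759249 0.14125454 0.12907059]<stdin>:6: RuntimeWarning: Mean of empty slice.
  ret = um.true_divide(
```

```bash
python3 - <<'E'
from h import *
for tag,(r0,r1,c0,c1) in {'w1':(120,225,225,330),'top0':(215,265,205,250)}.items():
    P,im,ok=cloud(tag); s=np.s_[r0:r1,c0:c1]; P=P[s]
    t=ok[s]&(P[...,2]>.122); print(tag,t.sum(),P[t].mean(0),rect(P[t]))
P,im,ok=cloud('top0'); s=np.s_[195:255,320:385]; P=P[s]; t=ok[s]&(abs(P[...,2]-.07)<.006); print('dock',P[t].mean(0),rect(P[t]))
E
```

```text
w1 668 [0.52476364 0.14287826 0.12848065] ((524.0436401367188, 143.13619995117188), (15.211193084716797, 29.568105697631836), 76.3503646850586)
top0 64 [0.52524113 0.14568855 0.12873493] ((525.3540649414062, 146.092041015625), (15.792313575744629, 29.632177352905273), 74.48694610595703)
dock [ 0.57299687 -0.22629045  0.06924715] ((573.5896606445312, -226.3341827392578), (129.5984649658203, 100.01270294189453), 87.21066284179688)
```

```bash
python3 - <<'E'
from h import *
go([.5241,.1435,.103],-14.6)
E
```

```text
t 1.8167 pos [0.5098 0.14   0.2486] yaw -13.71 R2 [-0.002  0.002 -1.   ] F [ 0.7  0.1 -0.7] w 0.0852
tx ty tz [ 1.33 -0.66 14.55] turn 0.89
```

apply_moves --motion '[{"tx":1.3,"ty":-0.66,"tz":3,"turn":0.9,"jaw":0.6},{"tx":1.3,"ty":-0.66,"tz":7,"turn":0.9,"jaw":0.3},{"tx":1.3,"ty":-0.66,"tz":11,"turn":0.9,"jaw":0},{"tx":1.3,"ty":-0.66,"tz":14.5,"turn":0.9,"jaw":0},{"tx":1.3,"ty":-0.66,"tz":14.5,"turn":0.9,"jaw":0}]'

```text
time_s: 2.23
position: [0.5204, 0.142, 0.0981]
tool_rot: [[0.967, -0.254, -0.014], [-0.254, -0.967, 0.001], [-0.013, 0.003, -1.0]]
ft_force: [-1.0, 0.5, -0.1]
grip_width: 0.0428
```

```bash
python3 - <<'E'
from h import *
go([.5241,.1435,.103],-14.6)
im,_=snap('wrist','w2')
E
```

```text
t 2.2333 pos [0.5204 0.142  0.0981] yaw -14.73 R2 [-0.014  0.001 -1.   ] F [-1.   0.5 -0.1] w 0.0428
tx ty tz [ 0.31 -0.24 -0.5 ] turn -0.13
```

View pics/w2.png

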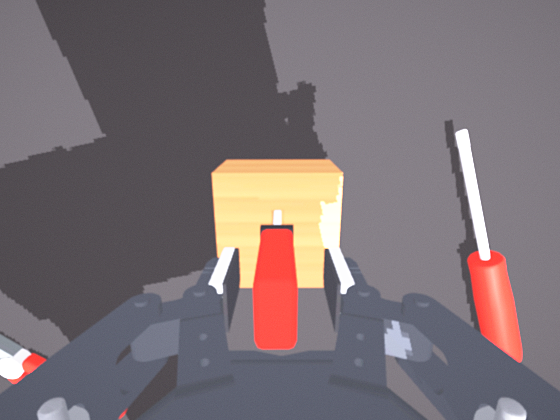

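The fingers (222 and 340) straddle the red handle (275), about 1 mm off centre. I'll correct that and close.

apply_moves --motion '[{"tx":0.3,"ty":-0.15,"tz":-0.5,"turn":0,"jaw":0},{"tx":0.3,"ty":-0.15,"tz":-0.5,"turn":0,"jaw":0},{"tx":0.3,"ty":-0.15,"tz":-0.5,"turn":0,"jaw":0},{"tx":0.3,"ty":-0.15,"tz":-0.5,"turn":0,"jaw":0},{"tx":0.3,"ty":-0.15,"tz":-0.5,"turn":0,"jaw":0}]'

```text
time_s: 2.7
position: [0.5259, 0.143, 0.1078]
tool_rot: [[0.967, -0.254, -0.006], [-0.254, -0.967, 0.001], [-0.006, 0.0, -1.0]]
ft_force: [0.3, -0.3, -0.5]
grip_width: 0.0426
```

```bash
python3 - <<'E'
from h import *
go([.5241,.1435,.103],-14.6)
E
```

```text
t 2.7 pos [0.5259 0.143  0.1078] yaw -14.71 R2 [-0.006  0.001 -1.   ] F [ 0.3 -0.3 -0.5] w 0.0426
tx ty tz [-0.18 -0.01  0.48] turn -0.11
```

apply_moves --motion '[{"tx":-0.15,"ty":0,"tz":0.3,"turn":0,"jaw":0},{"tx":-0.15,"ty":0,"tz":0.3,"turn":0,"jaw":0},{"tx":-0.15,"ty":0,"tz":0.3,"turn":0,"jaw":0},{"tx":-0.15,"ty":0,"tz":0.3,"turn":0,"jaw":-0.3},{"tx":-0.15,"ty":0,"tz":0.3,"turn":0,"jaw":-0.5}]'

```text
time_s: 3.12
position: [0.5244, 0.1434, 0.1047]
tool_rot: [[0.967, -0.254, -0.006], [-0.254, -0.967, 0.001], [-0.006, 0.0, -1.0]]
ft_force: [-0.4, 0.2, -0.2]
grip_width: 0.0219
```

```bash
python3 - <<'E'
from h import *
go([.5241,.1435,.103],-14.6)
E
```

```text
t 3.1167 pos [0.5244 0.1434 0.1047] yaw -14.7 R2 [-0.006  0.001 -1.   ] F [-0.4  0.2 -0.2] w 0.0219
tx ty tz [-0.03 -0.    0.18] turn -0.1
```

apply_moves --motion '[{"tx":0,"ty":0,"tz":0,"turn":0,"jaw":-1},{"tx":0,"ty":0,"tz":0,"turn":0,"jaw":-1},{"tx":0,"ty":0,"tz":0,"turn":0,"jaw":-1},{"tx":0,"ty":0,"tz":0,"turn":0,"jaw":-1},{"tx":0,"ty":0,"tz":0,"turn":0,"jaw":-1}]' --squeeze 30

```text
time_s: 3.53
position: [0.5244, 0.1434, 0.1048]
tool_rot: [[0.967, -0.254, -0.006], [-0.254, -0.967, 0.001], [-0.006, 0.0, -1.0]]
ft_force: [-0.5, -0.2, 1.3]
grip_width: 0.0161
```

apply_moves --motion '[{"tx":0,"ty":0,"tz":-1.5,"turn":0,"jaw":-1},{"tx":0,"ty":0,"tz":-3.5,"turn":0,"jaw":-1},{"tx":0,"ty":0,"tz":-5.5,"turn":0,"jaw":-1},{"tx":0,"ty":0,"tz":-7.5,"turn":0,"jaw":-1},{"tx":0,"ty":0,"tz":-9,"turn":0,"jaw":-1}]'

```text
time_s: 3.95
position: [0.5251, 0.1433, 0.1963]
tool_rot: [[0.967, -0.254, -0.005], [-0.254, -0.967, 0.001], [-0.005, 0.0, -1.0]]
ft_force: [0.8, -0.2, 0.2]
grip_width: 0.0157
```

```bash
python3 - <<'E'
from h import *
go([.53,.05,.22],-2.8)
E
```

```text
t 3.95 pos [0.5251 0.1433 0.1963] yaw -14.71 R2 [-0.005  0.001 -1.   ] F [ 0.8 -0.2  0.2] w 0.0157
tx ty tz [ 2.83  8.9  -2.39] turn -11.91
```

apply_moves --motion '[{"tx":2.8,"ty":9,"tz":-3,"turn":-11.9,"jaw":-1},{"tx":2.8,"ty":9,"tz":-3,"turn":-11.9,"jaw":-1},{"tx":2.8,"ty":9,"tz":-3,"turn":-11.9,"jaw":-1},{"tx":2.8,"ty":9,"tz":-3,"turn":-11.9,"jaw":-1},{"tx":2.8,"ty":9,"tz":-3,"turn":-11.9,"jaw":-1}]'

```text
time_s: 4.37
position: [0.5295, 0.0484, 0.2261]
tool_rot: [[0.999, -0.051, -0.005], [-0.051, -0.999, 0.001], [-0.005, -0.001, -1.0]]
ft_force: [-0.2, -0.2, -0.1]
grip_width: 0.0156
```

apply_moves --motion '[{"tx":1,"ty":4,"tz":0,"turn":0,"jaw":-1},{"tx":1,"ty":8,"tz":0,"turn":0,"jaw":-1},{"tx":1,"ty":12,"tz":0,"turn":0,"jaw":-1},{"tx":1,"ty":16,"tz":0,"turn":0,"jaw":-1},{"tx":1,"ty":20,"tz":0,"turn":0,"jaw":-1}]'

```text
time_s: 4.78
position: [0.529, -0.1522, 0.2252]
tool_rot: [[0.999, -0.05, -0.006], [-0.05, -0.999, 0.002], [-0.006, -0.002, -1.0]]
ft_force: [1.1, -0.4, -1.0]
grip_width: 0.0154
```

```bash
python3 - <<'E'
from h import *
go([.54,-.228,.22],-2.8)
E
```

```text
t 4.7833 pos [ 0.529  -0.1522  0.2252] yaw -2.84 R2 [-0.006  0.002 -1.   ] F [ 1.1 -0.4 -1. ] w 0.0154
tx ty tz [1.48 7.51 0.49] turn -0.04
```

apply_moves --motion '[{"tx":-5,"ty":3,"tz":0,"turn":0,"jaw":-1},{"tx":-5,"ty":6,"tz":0,"turn":0,"jaw":-1},{"tx":-5,"ty":7.6,"tz":0,"turn":0,"jaw":-1},{"tx":-5,"ty":7.6,"tz":0,"turn":0,"jaw":-1},{"tx":-5,"ty":7.6,"tz":0,"turn":0,"jaw":-1}]'

```text
time_s: 5.2
position: [0.4754, -0.2251, 0.2247]
tool_rot: [[0.999, -0.05, -0.007], [-0.05, -0.999, 0.004], [-0.007, -0.003, -1.0]]
ft_force: [0.8, 1.2, -0.9]
grip_width: 0.0159
```

```bash
python3 - <<'E'
from h import *
go([.54,-.228,.22],-2.8)
im,_=snap('wrist','w3')
P,im,ok=cloud('w3'); t=ok&(abs(P[...,2]-.07)<.005)&(P[...,0]>.5)&(P[...,1]<-.14)&(P[...,1]>-.31); print('dock',P[t].mean(0),rect(P[t]))
E
```

```text
t 5.2 pos [ 0.4754 -0.2251  0.2247] yaw -2.88 R2 [-0.007  0.004 -1.   ] F [ 0.8  1.2 -0.9] w 0.0159
tx ty tz [ 6.47 -0.03  0.42] turn -0.08
dock [ 0.574735   -0.23030568  0.06901319] ((571.97412109375, -230.10751342773438), (130.46946716308594, 100.1341781616211), 87.10769653320312)
```

View pics/w3.png

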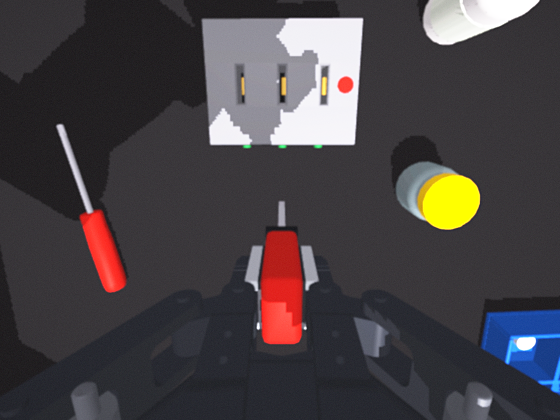

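The dock is at (283,82). Its slots are near (241,84), (283,85) and (324,86), with the red dot at (345,85). The blade tip is at (282,203), and the gauge hangs straight in the jaws. I'll find the slot centres from a local depth or darkness mask.

```bash
python3 - <<'E'
from h import *
f=load('w3'); im=f['im']; P,_,ok=cloud('w3')
cv2.imwrite('pics/c3.png',cv2.resize(im[50:235,225:345],None,fx=5,fy=3.2,interpolation=cv2.INTER_NEAREST)[:,:,::-1])
for u in (241,283,324):
    s=np.s_[55:115,u-10:u+11]; m=ok[s]&(P[s][...,2]<.066); v,uu=np.nonzero(m)
    # mean of the rim extent
    print(u,'px v',v.min()+55,v.max()+55,'u',uu.min()+u-10,uu.max()+u-10)
    # gray darkness: columns profile at several rows
    print(im[75,u-8:u+9].astype(int).sum(1), im[95,u-8:u+9].astype(int).sum(1)); print(im[58:112,u].astype(int).sum(1))
E
```

```text
241 px v 66 104 u 236 244
[449 427 377 350 295 280 282 239 147 100 217 371 438 454 464 451 456] [452 447 425 379 332 292 279 282 250 207 230 297 396 444 461 455 453]
[455 441 455 444 447 404 350 322 281 274 278 272 280 271 246 182 148 147
 168 261 355 367 377 382 371 367 367 362 355 352 351 364 336 320 329 321
 296 250 229 243 237 244 242 248 269 307 375 423 433 438 443 447 445 443]
283 px v 66 104 u 279 285
[460 442 414 365 280 134  73  76  93 194 321 383 423 459 459 460 456] [453 445 410 371 280 128 128 194 224 275 370 393 424 455 454 457 462]
[456 447 450 455 449 412 350 326 284 276 280 285 280 276 231 124  92  93
 152 354 504 522 523 523 515 524 518 520 517 518 524 516 520 519 521 515
 426 224  95  83  77  86  77  91 222 366 441 434 445 439 442 467 505 535]
324 px v 66 103 u 320 327
[741 746 737 723 634 444 277 275 275 274 275 380 531 664 725 736 737] [740 743 735 671 527 345 351 408 397 336 342 494 641 717 739 736 738]
[732 732 732 732 729 714 694 612 467 357 288 253 286 280 273 275 271 275
 357 545 614 612 620 611 617 622 618 622 625 622 625 630 627 633 631 627
 595 397 268 273 275 277 268 268 275 325 461 645 727 738 737 737 736 735]
```

View pics/c3.png

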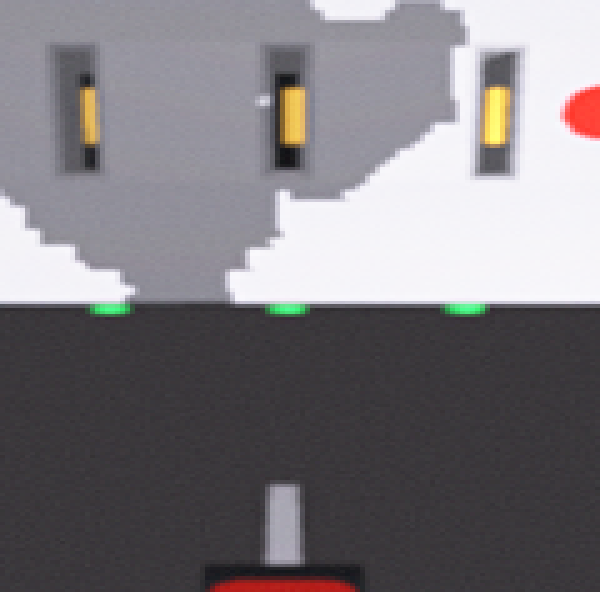

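```bash
python3 - <<'E'
from h import *
B=[pt('w3',u,v,.07) for u,v in((323.9,84.8),(281.9,84.4),(239.4,84.0))]; print(np.round(B,4)); a=np.array(B)
d=a[2]-a[0]; print('sep',np.linalg.norm(d)/2,'yaw',np.degrees(np.arctan2(-d[0],d[1])),'mean',a.mean(0))
C=np.array([.572,-.2301]); y=np.radians(-2.9); ay=np.array([-np.sin(y),np.cos(y)])
for k in(-1,0,1): print('from rect',C+k*.036*ay)
s=telemetry.observe(); tip=pt('w3',281.3,202,s['position'][2]-.0948); R=np.array(s['tool_rot'])
print('blade edge',tip,'in tool',R.T@(tip-s['position'])); go([*(C-.036*ay),.19],-2.9)
for u in (265,270,275,280,285,290,295): print(u, np.round(R.T@(pt('w3',u,250)-s['position']),4))
E
```

```text
[[ 0.5701 -0.2658  0.07  ]
 [ 0.5722 -0.23    0.07  ]
 [ 0.5744 -0.1938  0.07  ]]
sep 0.03603257437432725 yaw -3.4562733869626046 mean [ 0.57223628 -0.22987108  0.07      ]
from rect [ 0.57017865 -0.2660539 ]
from rect [ 0.572  -0.2301]
from rect [ 0.57382135 -0.1941461 ]
blade edge [ 0.4853879  -0.22524055  0.1300012 ] in tool [0.01047656 0.00064233 0.09472771]
t 5.25 pos [ 0.4756 -0.2244  0.2248] yaw -2.81 R2 [-0.007  0.004 -1.   ] F [-0.6  0.8 -0.9] w 0.0157
tx ty tz [9.67 3.71 3.4 ] turn 0.09
265 [ 0.0123 -0.007   0.0062]
270 [ 0.0142 -0.0045  0.002 ]
275 [ 0.0144 -0.0022  0.0015]
280 [0.0143 0.     0.0019]
285 [0.0142 0.0023 0.0019]
290 [0.0142 0.0046 0.0019]
295 [0.014  0.0069 0.0023]
```

```bash
python3 - <<'E'
from h import *
go([.5715,-.2658,.185],-3.0)
E
```

```text
t 5.25 pos [ 0.4756 -0.2244  0.2248] yaw -2.81 R2 [-0.007  0.004 -1.   ] F [-0.6  0.8 -0.9] w 0.0157
tx ty tz [9.81 3.68 3.9 ] turn 0.19
```

apply_moves --motion '[{"tx":3,"ty":1.2,"tz":0,"turn":0.2,"jaw":-1},{"tx":6,"ty":2.4,"tz":0.5,"turn":0.2,"jaw":-1},{"tx":8.5,"ty":3.4,"tz":1.5,"turn":0.2,"jaw":-1},{"tx":9.8,"ty":3.7,"tz":2.5,"turn":0.2,"jaw":-1},{"tx":9.8,"ty":3.7,"tz":3.5,"turn":0.2,"jaw":-1}]'

```text
time_s: 5.67
position: [0.5739, -0.2645, 0.1873]
tool_rot: [[0.999, -0.05, -0.007], [-0.05, -0.999, 0.004], [-0.007, -0.004, -1.0]]
ft_force: [-0.6, -0.1, -0.6]
grip_width: 0.0157
```

apply_moves --motion '[{"tx":0,"ty":0,"tz":0,"turn":0,"jaw":-1},{"tx":0,"ty":0,"tz":0,"turn":0,"jaw":-1}]'

```text
time_s: 5.83
position: [0.5737, -0.2626, 0.1865]
tool_rot: [[0.999, -0.048, -0.009], [-0.048, -0.999, 0.006], [-0.009, -0.005, -1.0]]
ft_force: [-0.2, -0.2, -0.9]
grip_width: 0.0155
```

```bash
python3 - <<'E'
from h import *
go([.5715,-.2658,.170],-3.0)
snap('scene','s4'); im,_=snap('wrist','w4')
go([.5715,-.2658,.170],-3.0)
cv2.imwrite('pics/c4.png',np.hstack([cv2.resize(im[180:420,200:360],(400,600)),cv2.resize(load('s4')['im'][140:260,140:220],(400,600))])[:,:,::-1])
E
```

```text
t 5.8333 pos [ 0.5737 -0.2626  0.1865] yaw -2.73 R2 [-0.009  0.006 -1.   ] F [-0.2 -0.2 -0.9] w 0.0155
tx ty tz [-0.19  0.34  1.65] turn 0.27
t 5.9333 pos [ 0.5737 -0.2636  0.1881] yaw -2.79 R2 [-0.006  0.004 -1.   ] F [ 1.1 -0.1 -0.7] w 0.016
tx ty tz [-0.2   0.24  1.81] turn 0.21
```

View pics/c4.png

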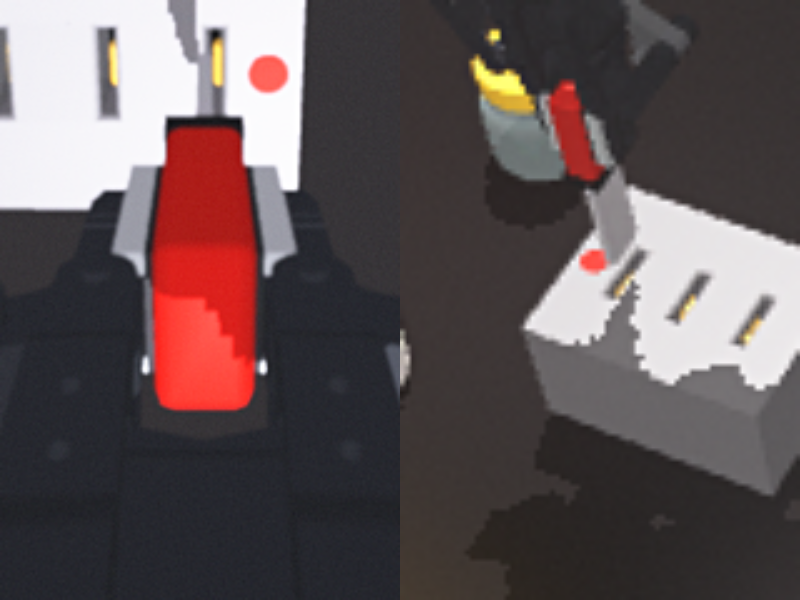

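The wrist crop shows the blade about 3 mm left (+y) of the red-dot slot, which agrees with the computed ty correction. The blade hangs straight.

apply_moves --motion '[{"tx":-0.2,"ty":0.25,"tz":0.4,"turn":0.2,"jaw":-1},{"tx":-0.2,"ty":0.25,"tz":0.8,"turn":0.2,"jaw":-1},{"tx":-0.2,"ty":0.25,"tz":1.2,"turn":0.2,"jaw":-1},{"tx":-0.2,"ty":0.25,"tz":1.3,"turn":0.2,"jaw":-1},{"tx":-0.2,"ty":0.25,"tz":1.3,"turn":0.2,"jaw":-1}]'

```text
time_s: 6.35
position: [0.5712, -0.2659, 0.1747]
tool_rot: [[0.999, -0.052, -0.007], [-0.052, -0.999, 0.004], [-0.007, -0.004, -1.0]]
ft_force: [0.3, 1.1, -0.7]
grip_width: 0.0159
```

```bash
cat >> h.py <<'E'
def rel(tag,slots,zt=.07):
    "blade tip vs slot seen in one wrist picture, tool frame"
E
python3 - <<'E'
from h import *
go([.5715,-.2658,.170],-3.0)
im,_=snap('wrist','w5')
go([.5715,-.2658,.170],-3.0)
snap('wrist','w5b')
go([.5715,-.2658,.170],-3.0)
c=im[180:240,250:310]; cv2.imwrite('pics/c5.png',cv2.resize(c,(600,600),interpolation=cv2.INTER_CUBIC)[:,:,::-1])
E
```

```text
t 6.35 pos [ 0.5712 -0.2659  0.1747] yaw -3.0 R2 [-0.007  0.004 -1.   ] F [ 0.3  1.1 -0.7] w 0.0159
tx ty tz [ 0.03 -0.01  0.47] turn -0.0
t 6.4 pos [ 0.5714 -0.266   0.175 ] yaw -3.0 R2 [-0.007  0.004 -1.   ] F [-0.2 -0.6 -0.9] w 0.0157
tx ty tz [ 0.01 -0.02  0.5 ] turn -0.0
t 6.45 pos [ 0.5715 -0.266   0.1751] yaw -3.0 R2 [-0.006  0.004 -1.   ] F [0.5 0.3 0.1] w 0.0161
tx ty tz [ 0.   -0.02  0.51] turn -0.0
```

View pics/c5.png

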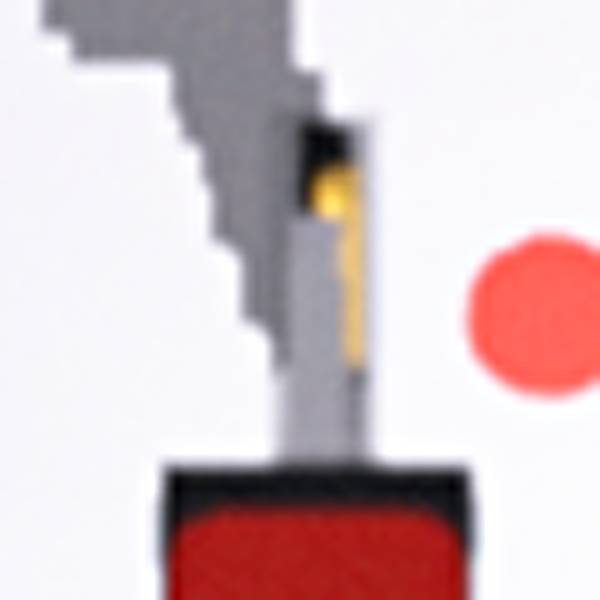

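```bash
python3 - <<'E'
from h import *
s=telemetry.observe(); R=np.array(s['tool_rot'])
for n,u,v,z in(('tip',281.1,201.5,.080),('tip25',281.1,201.5,.0805),('slotfar',283.1,192.5,.07),('slotR',287.3,192,.07),('slotL',278.7,192,.07)):
    p=pt('w5',u,v,z); print(n,p,R.T@(p-s['position']))
E
```

```text
tip [ 0.58160754 -0.26588771  0.08      ] [ 0.01072332 -0.00034804  0.09507804]
tip25 [ 0.58175203 -0.26589764  0.0805    ] [ 0.01086489 -0.00034746  0.09457711]
slotfar [ 0.58588687 -0.26762502  0.07      ] [0.01515243 0.00119798 0.10504417]
slotR [ 0.58611572 -0.27089413  0.07      ] [0.01555212 0.00445059 0.1050301 ]
slotL [ 0.5864642  -0.26424201  0.07      ] [ 0.01555182 -0.0022106   0.1050536 ]
```

apply_moves --motion '[{"tx":0,"ty":0.04,"tz":0.3,"turn":0,"jaw":-1},{"tx":0,"ty":0.04,"tz":0.6,"turn":0,"jaw":-1},{"tx":0,"ty":0.04,"tz":0.9,"turn":0,"jaw":-1},{"tx":0,"ty":0.04,"tz":1.2,"turn":0,"jaw":-1},{"tx":0,"ty":0.04,"tz":1.2,"turn":0,"jaw":-1}]'

```text
time_s: 6.87
position: [0.5712, -0.2662, 0.1623]
tool_rot: [[0.999, -0.052, -0.007], [-0.052, -0.999, 0.005], [-0.008, -0.004, -1.0]]
ft_force: [-0.5, -0.7, -1.4]
grip_width: 0.0154
```

```bash
python3 - <<'E'
from h import *
go([.5715,-.2662,.139],-3.0)
E
```

```text
t 6.8667 pos [ 0.5712 -0.2662  0.1623] yaw -3.0 R2 [-0.007  0.005 -1.   ] F [-0.5 -0.7 -1.4] w 0.0154
tx ty tz [0.05 0.01 2.33] turn 0.0
```

apply_moves --motion '[{"tx":0,"ty":0,"tz":0.2,"turn":0,"jaw":-1},{"tx":0,"ty":0,"tz":0.4,"turn":0,"jaw":-1},{"tx":0,"ty":0,"tz":0.6,"turn":0,"jaw":-1},{"tx":0,"ty":0,"tz":0.8,"turn":0,"jaw":-1},{"tx":0,"ty":0,"tz":0.8,"turn":0,"jaw":-1}]'

```text
time_s: 7.28
position: [0.5711, -0.2659, 0.154]
tool_rot: [[0.999, -0.052, -0.008], [-0.052, -0.999, 0.005], [-0.008, -0.005, -1.0]]
ft_force: [0.9, 1.3, -1.0]
grip_width: 0.0158
```

```bash
python3 - <<'E'
from h import *
go([.5715,-.2662,.139],-3.0)
E
```

```text
t 7.2833 pos [ 0.5711 -0.2659  0.154 ] yaw -2.99 R2 [-0.008  0.005 -1.   ] F [ 0.9  1.3 -1. ] w 0.0158
tx ty tz [0.05 0.03 1.5 ] turn 0.01
```

apply_moves --motion '[{"tx":0,"ty":0,"tz":0.2,"turn":0,"jaw":-1},{"tx":0,"ty":0,"tz":0.4,"turn":0,"jaw":-1},{"tx":0,"ty":0,"tz":0.6,"turn":0,"jaw":-1},{"tx":0,"ty":0,"tz":0.8,"turn":0,"jaw":-1},{"tx":0,"ty":0,"tz":0.8,"turn":0,"jaw":-1}]'

```text
time_s: 7.7
position: [0.571, -0.2656, 0.1455]
tool_rot: [[0.999, -0.052, -0.008], [-0.052, -0.999, 0.006], [-0.008, -0.005, -1.0]]
ft_force: [2.3, 2.4, -2.3]
grip_width: 0.0155
```

```bash
python3 - <<'E'
from h import *
go([.5715,-.2662,.139],-3.0)
E
```

```text
t 7.7 pos [ 0.571  -0.2656  0.1455] yaw -2.99 R2 [-0.008  0.006 -1.   ] F [ 2.3  2.4 -2.3] w 0.0155
tx ty tz [0.05 0.06 0.65] turn 0.01
```

apply_moves --motion '[{"tx":0,"ty":0.02,"tz":0.1,"turn":0,"jaw":-1},{"tx":0,"ty":0.02,"tz":0.2,"turn":0,"jaw":-1},{"tx":0,"ty":0.02,"tz":0.3,"turn":0,"jaw":-1},{"tx":0,"ty":0.02,"tz":0.4,"turn":0,"jaw":-1},{"tx":0,"ty":0.02,"tz":0.5,"turn":0,"jaw":-1}]'

```text
time_s: 8.12
position: [0.5709, -0.2657, 0.1404]
tool_rot: [[0.999, -0.052, -0.008], [-0.052, -0.999, 0.006], [-0.008, -0.006, -1.0]]
ft_force: [0.7, 3.2, 2.3]
grip_width: 0.0155
```

```bash
python3 - <<'E'
from h import *
go([.5715,-.2662,.139],-3.0)
E
```

```text
t 8.1167 pos [ 0.5709 -0.2657  0.1404] yaw -2.99 R2 [-0.008  0.006 -1.   ] F [0.7 3.2 2.3] w 0.0155
tx ty tz [0.06 0.05 0.14] turn 0.01
```

apply_moves --motion '[{"tx":0,"ty":0.02,"tz":0.05,"turn":0,"jaw":-1},{"tx":0,"ty":0.02,"tz":0.1,"turn":0,"jaw":-1},{"tx":0,"ty":0.02,"tz":0.15,"turn":0,"jaw":-1},{"tx":0,"ty":0.02,"tz":0.2,"turn":0,"jaw":-1}]'

```text
time_s: 8.45
position: [0.5709, -0.2658, 0.1382]
tool_rot: [[0.999, -0.052, -0.008], [-0.052, -0.999, 0.006], [-0.008, -0.006, -1.0]]
ft_force: [0.9, 2.8, 1.9]
grip_width: 0.0157
```

```bash
python3 - <<'E'
from h import *
go([.5715,-.2662,.139],-3.0)
E
```

```text
t 8.45 pos [ 0.5709 -0.2658  0.1382] yaw -2.99 R2 [-0.008  0.006 -1.   ] F [0.9 2.8 1.9] w 0.0157
tx ty tz [ 0.07  0.04 -0.08] turn 0.01
```

apply_moves --motion '[{"tx":0,"ty":0.02,"tz":0.05,"turn":0,"jaw":-1},{"tx":0,"ty":0.02,"tz":0.1,"turn":0,"jaw":-1},{"tx":0,"ty":0.02,"tz":0.15,"turn":0,"jaw":-1},{"tx":0,"ty":0.02,"tz":0.2,"turn":0,"jaw":-1}]'

```text
time_s: 8.78
position: [0.5708, -0.2659, 0.1361]
tool_rot: [[0.999, -0.052, -0.008], [-0.052, -0.999, 0.007], [-0.009, -0.006, -1.0]]
ft_force: [-0.0, 4.9, 2.5]
grip_width: 0.0157
```

```bash
python3 - <<'E'
from h import *
go([.5715,-.2662,.139],-3.0)
E
```

```text
t 8.7833 pos [ 0.5708 -0.2659  0.1361] yaw -2.99 R2 [-0.008  0.007 -1.   ] F [-0.   4.9  2.5] w 0.0157
tx ty tz [ 0.07  0.02 -0.29] turn 0.01
```

apply_moves --motion '[{"tx":0,"ty":-0.02,"tz":0.05,"turn":0,"jaw":-1},{"tx":0,"ty":-0.02,"tz":0.1,"turn":0,"jaw":-1},{"tx":0,"ty":-0.02,"tz":0.15,"turn":0,"jaw":-1}]'

```text
time_s: 9.03
position: [0.5708, -0.2657, 0.1346]
tool_rot: [[0.999, -0.052, -0.008], [-0.052, -0.999, 0.006], [-0.009, -0.006, -1.0]]
ft_force: [0.9, 4.5, 2.0]
grip_width: 0.016
```

```bash
python3 - <<'E'
from h import *
go([.5715,-.2662,.139],-3.0)
E
```

```text
t 9.0333 pos [ 0.5708 -0.2657  0.1346] yaw -2.98 R2 [-0.008  0.006 -1.   ] F [0.9 4.5 2. ] w 0.016
tx ty tz [ 0.07  0.04 -0.44] turn 0.02
```

apply_moves --motion '[{"tx":0,"ty":0,"tz":0.05,"turn":0,"jaw":-1},{"tx":0,"ty":0,"tz":0.1,"turn":0,"jaw":-1},{"tx":0,"ty":0,"tz":0.15,"turn":0,"jaw":-1},{"tx":0,"ty":0,"tz":0.2,"turn":0,"jaw":-1}]'

```text
time_s: 9.37
position: [0.5708, -0.2657, 0.1326]
tool_rot: [[0.999, -0.052, -0.008], [-0.052, -0.999, 0.006], [-0.009, -0.006, -1.0]]
ft_force: [0.6, 3.4, 1.4]
grip_width: 0.0154
```

```bash
python3 - <<'E'
from h import *
go([.5715,-.2662,.139],-3.0)
E
```

```text
t 9.3667 pos [ 0.5708 -0.2657  0.1326] yaw -2.98 R2 [-0.008  0.006 -1.   ] F [0.6 3.4 1.4] w 0.0154
tx ty tz [ 0.07  0.04 -0.64] turn 0.02
```

apply_moves --motion '[{"tx":0,"ty":0,"tz":0.06,"turn":0,"jaw":-1},{"tx":0,"ty":0,"tz":0.12,"turn":0,"jaw":-1},{"tx":0,"ty":0,"tz":0.2,"turn":0,"jaw":-1},{"tx":0,"ty":0,"tz":0.3,"turn":0,"jaw":-1},{"tx":0,"ty":0,"tz":0.4,"turn":0,"jaw":-1}]'

```text
time_s: 9.78
position: [0.5708, -0.2657, 0.1285]
tool_rot: [[0.999, -0.052, -0.008], [-0.052, -0.999, 0.006], [-0.009, -0.006, -1.0]]
ft_force: [0.1, 3.6, 1.9]
grip_width: 0.0157
```

```bash
python3 - <<'E'
from h import *
go([.5708,-.2660,.18],-3.0)
E
```

```text
t 9.7833 pos [ 0.5708 -0.2657  0.1285] yaw -2.99 R2 [-0.008  0.006 -1.   ] F [0.1 3.6 1.9] w 0.0157
tx ty tz [-0.04 -0.   -5.15] turn 0.01
```

apply_moves --motion '[{"tx":0,"ty":0,"tz":0.2,"turn":0,"jaw":-1},{"tx":0,"ty":0,"tz":0.4,"turn":0,"jaw":-1},{"tx":0,"ty":0,"tz":0.6,"turn":0,"jaw":-1},{"tx":0,"ty":0,"tz":0.8,"turn":0,"jaw":-1},{"tx":0,"ty":0,"tz":1.0,"turn":0,"jaw":-1}]'

```text
time_s: 10.2
position: [0.5707, -0.2657, 0.1183]
tool_rot: [[0.999, -0.052, -0.008], [-0.052, -0.999, 0.006], [-0.008, -0.006, -1.0]]
ft_force: [0.1, 4.4, 2.4]
grip_width: 0.0153
```

apply_moves --motion '[{"tx":0,"ty":0,"tz":0.05,"turn":0,"jaw":-1},{"tx":0,"ty":0,"tz":0.1,"turn":0,"jaw":-1},{"tx":0,"ty":0,"tz":0.15,"turn":0,"jaw":-1}]'

```text
time_s: 10.45
position: [0.5706, -0.2657, 0.1167]
tool_rot: [[0.999, -0.052, -0.008], [-0.052, -0.999, 0.006], [-0.009, -0.006, -1.0]]
ft_force: [0.7, 2.9, 2.3]
grip_width: 0.0155
```

apply_moves --motion '[{"tx":0,"ty":0,"tz":0.03,"turn":0,"jaw":-1},{"tx":0,"ty":0,"tz":0.06,"turn":0,"jaw":-1},{"tx":0,"ty":0,"tz":0.09,"turn":0,"jaw":-1}]'

```text
time_s: 10.7
position: [0.5706, -0.2657, 0.1158]
tool_rot: [[0.999, -0.052, -0.008], [-0.052, -0.999, 0.006], [-0.009, -0.006, -1.0]]
ft_force: [-0.6, 3.5, 1.4]
grip_width: 0.0154
```

Tip is about 1 mm above the floor with only drag felt. A little further.

apply_moves --motion '[{"tx":0,"ty":0,"tz":0.03,"turn":0,"jaw":-1},{"tx":0,"ty":0,"tz":0.06,"turn":0,"jaw":-1}]'

```text
time_s: 10.87
position: [0.5706, -0.2657, 0.1152]
tool_rot: [[0.999, -0.052, -0.008], [-0.052, -0.999, 0.006], [-0.009, -0.006, -1.0]]
ft_force: [-0.4, 4.5, 1.6]
grip_width: 0.0155
```

apply_moves --motion '[{"tx":0,"ty":0,"tz":0.03,"turn":0,"jaw":-1},{"tx":0,"ty":0,"tz":0.05,"turn":0,"jaw":-1}]'

```text
time_s: 11.03
position: [0.5706, -0.2657, 0.1148]
tool_rot: [[0.999, -0.052, -0.008], [-0.052, -0.999, 0.006], [-0.008, -0.006, -1.0]]
ft_force: [-0.6, 4.2, 4.2]
grip_width: 0.0157
```

apply_moves --motion '[{"tx":0,"ty":0,"tz":-1,"turn":0,"jaw":-1},{"tx":-0.02,"ty":-0.02,"tz":-2.5,"turn":0,"jaw":-1},{"tx":-0.04,"ty":-0.03,"tz":-4,"turn":0,"jaw":-1},{"tx":-0.05,"ty":-0.04,"tz":-5.5,"turn":0,"jaw":-1},{"tx":-0.06,"ty":-0.04,"tz":-6.2,"turn":0,"jaw":-1}]'

```text
time_s: 11.45
position: [0.571, -0.2667, 0.1794]
tool_rot: [[0.999, -0.052, -0.005], [-0.052, -0.999, 0.003], [-0.006, -0.003, -1.0]]
ft_force: [-0.1, -0.8, -0.6]
grip_width: 0.0156
```

apply_moves --motion '[{"tx":0,"ty":-1,"tz":0,"turn":0,"jaw":-1},{"tx":0,"ty":-2.2,"tz":0,"turn":0,"jaw":-1},{"tx":0,"ty":-3.2,"tz":0,"turn":0,"jaw":-1},{"tx":0,"ty":-3.6,"tz":0,"turn":0,"jaw":-1},{"tx":0,"ty":-3.6,"tz":0,"turn":0,"jaw":-1}]'

```text
time_s: 11.87
position: [0.5729, -0.229, 0.179]
tool_rot: [[0.999, -0.051, -0.007], [-0.051, -0.999, 0.004], [-0.007, -0.003, -1.0]]
ft_force: [-0.6, 0.4, -0.5]
grip_width: 0.0158
```

```bash
python3 - <<'E'
from h import *
go([.5730,-.2299,.168],-3.0)
get_image('wrist')
go([.5730,-.2299,.168],-3.0)
E
```

```text
t 11.8667 pos [ 0.5729 -0.229   0.179 ] yaw -2.9 R2 [-0.007  0.004 -1.   ] F [-0.6  0.4 -0.5] w 0.0158
tx ty tz [0.02 0.09 1.1 ] turn 0.1
t 11.9167 pos [ 0.5729 -0.2299  0.1791] yaw -2.93 R2 [-0.006  0.003 -1.   ] F [ 0.5  0.1 -0.7] w 0.0155
tx ty tz [0.02 0.   1.11] turn 0.07
```

apply_moves --motion '[{"tx":0,"ty":0.03,"tz":0.4,"turn":0.07,"jaw":-1},{"tx":0,"ty":0.03,"tz":0.8,"turn":0.07,"jaw":-1},{"tx":0,"ty":0.03,"tz":1.2,"turn":0.07,"jaw":-1},{"tx":0,"ty":0.03,"tz":1.5,"turn":0.07,"jaw":-1},{"tx":0,"ty":0.03,"tz":1.6,"turn":0.07,"jaw":-1}]'

```text
time_s: 12.33
position: [0.5725, -0.2302, 0.1621]
tool_rot: [[0.999, -0.053, -0.007], [-0.053, -0.999, 0.004], [-0.008, -0.004, -1.0]]
ft_force: [-0.7, -0.4, -1.0]
grip_width: 0.0157
```

```bash
python3 - <<'E'
from h import *
go([.5730,-.2302,.146],-3.0)
E
```

```text
t 12.3333 pos [ 0.5725 -0.2302  0.1621] yaw -3.02 R2 [-0.007  0.004 -1.   ] F [-0.7 -0.4 -1. ] w 0.0157
tx ty tz [ 0.06 -0.    1.61] turn -0.02
```

In freely. On at the same pace as before.

apply_moves --motion '[{"tx":0,"ty":0,"tz":0.2,"turn":0,"jaw":-1},{"tx":0,"ty":0,"tz":0.4,"turn":0,"jaw":-1},{"tx":0,"ty":0,"tz":0.6,"turn":0,"jaw":-1},{"tx":0,"ty":0,"tz":0.8,"turn":0,"jaw":-1},{"tx":0,"ty":0,"tz":0.8,"turn":0,"jaw":-1}]'

```text
time_s: 12.75
position: [0.5725, -0.2299, 0.1539]
tool_rot: [[0.999, -0.053, -0.008], [-0.053, -0.999, 0.005], [-0.008, -0.004, -1.0]]
ft_force: [-0.1, 1.9, -0.1]
grip_width: 0.0153
```

apply_moves --motion '[{"tx":0,"ty":0,"tz":0.2,"turn":0,"jaw":-1},{"tx":0,"ty":0,"tz":0.4,"turn":0,"jaw":-1},{"tx":0,"ty":0,"tz":0.6,"turn":0,"jaw":-1},{"tx":0,"ty":0,"tz":0.8,"turn":0,"jaw":-1},{"tx":0,"ty":0,"tz":0.8,"turn":0,"jaw":-1}]'

```text
time_s: 13.17
position: [0.5724, -0.2296, 0.1454]
tool_rot: [[0.999, -0.053, -0.008], [-0.053, -0.999, 0.005], [-0.008, -0.005, -1.0]]
ft_force: [1.0, 2.0, -0.4]
grip_width: 0.0155
```

apply_moves --motion '[{"tx":0,"ty":0,"tz":0.1,"turn":0,"jaw":-1},{"tx":0,"ty":0,"tz":0.2,"turn":0,"jaw":-1},{"tx":0,"ty":0,"tz":0.3,"turn":0,"jaw":-1},{"tx":0,"ty":0,"tz":0.4,"turn":0,"jaw":-1},{"tx":0,"ty":0,"tz":0.5,"turn":0,"jaw":-1}]'

```text
time_s: 13.58
position: [0.5723, -0.2296, 0.1403]
tool_rot: [[0.999, -0.053, -0.008], [-0.053, -0.999, 0.005], [-0.008, -0.005, -1.0]]
ft_force: [0.3, 2.1, 1.9]
grip_width: 0.0159
```

apply_moves --motion '[{"tx":0,"ty":0,"tz":0.05,"turn":0,"jaw":-1},{"tx":0,"ty":0,"tz":0.1,"turn":0,"jaw":-1},{"tx":0,"ty":0,"tz":0.15,"turn":0,"jaw":-1},{"tx":0,"ty":0,"tz":0.2,"turn":0,"jaw":-1}]'

```text
time_s: 13.92
position: [0.5723, -0.2296, 0.1383]
tool_rot: [[0.999, -0.053, -0.008], [-0.053, -0.999, 0.005], [-0.008, -0.005, -1.0]]
ft_force: [0.4, 2.7, 1.4]
grip_width: 0.0156
```

apply_moves --motion '[{"tx":0,"ty":0,"tz":0.03,"turn":0,"jaw":-1},{"tx":0,"ty":0,"tz":0.06,"turn":0,"jaw":-1},{"tx":0,"ty":0,"tz":0.09,"turn":0,"jaw":-1}]'

```text
time_s: 14.17
position: [0.5723, -0.2296, 0.1374]
tool_rot: [[0.999, -0.053, -0.008], [-0.053, -0.999, 0.005], [-0.008, -0.005, -1.0]]
ft_force: [-0.4, 1.7, 2.0]
grip_width: 0.0156
```

apply_moves --motion '[{"tx":0,"ty":0,"tz":0.03,"turn":0,"jaw":-1},{"tx":0,"ty":0,"tz":0.05,"turn":0,"jaw":-1},{"tx":0,"ty":0,"tz":0.07,"turn":0,"jaw":-1}]'

```text
time_s: 14.42
position: [0.5723, -0.2296, 0.1368]
tool_rot: [[0.999, -0.053, -0.008], [-0.053, -0.999, 0.005], [-0.008, -0.005, -1.0]]
ft_force: [-0.2, 2.0, 3.6]
grip_width: 0.0159
```

apply_moves --motion '[{"tx":0,"ty":0,"tz":0.03,"turn":0,"jaw":-1},{"tx":0,"ty":0,"tz":0.03,"turn":0,"jaw":-1}]'

```text
time_s: 14.58
position: [0.5723, -0.2296, 0.1368]
tool_rot: [[0.999, -0.053, -0.008], [-0.053, -0.999, 0.005], [-0.008, -0.005, -1.0]]
ft_force: [-1.4, 3.2, 5.2]
grip_width: 0.0158
```

apply_moves --motion '[{"tx":0,"ty":0,"tz":0.03,"turn":0,"jaw":-1},{"tx":0,"ty":0,"tz":0.03,"turn":0,"jaw":-1}]'

```text
time_s: 14.75
position: [0.5723, -0.2296, 0.1368]
tool_rot: [[0.999, -0.053, -0.007], [-0.053, -0.999, 0.005], [-0.008, -0.005, -1.0]]
ft_force: [-0.1, 2.7, 5.0]
grip_width: 0.0157
```

The blade stopped dead at .1368 with the force rising, at the expected scrap depth, so bay1 is blocked. I'll lift and go to bay2.

apply_moves --motion '[{"tx":0,"ty":0,"tz":-0.7,"turn":0,"jaw":-1},{"tx":0,"ty":0,"tz":-1.7,"turn":0,"jaw":-1},{"tx":-0.02,"ty":-0.02,"tz":-2.7,"turn":0,"jaw":-1},{"tx":-0.03,"ty":-0.02,"tz":-3.7,"turn":0,"jaw":-1},{"tx":-0.03,"ty":-0.02,"tz":-4.2,"turn":0,"jaw":-1}]'

```text
time_s: 15.17
position: [0.5728, -0.2301, 0.1812]
tool_rot: [[0.999, -0.053, -0.005], [-0.053, -0.999, 0.003], [-0.005, -0.003, -1.0]]
ft_force: [0.4, 0.8, -1.1]
grip_width: 0.0159
```

apply_moves --motion '[{"tx":0,"ty":-1,"tz":0,"turn":0,"jaw":-1},{"tx":0,"ty":-2.2,"tz":0,"turn":0,"jaw":-1},{"tx":0,"ty":-3.2,"tz":0,"turn":0,"jaw":-1},{"tx":0,"ty":-3.5,"tz":0,"turn":0,"jaw":-1},{"tx":0,"ty":-3.5,"tz":0,"turn":0,"jaw":-1}]'

```text
time_s: 15.58
position: [0.5747, -0.1936, 0.181]
tool_rot: [[0.999, -0.051, -0.005], [-0.051, -0.999, 0.003], [-0.005, -0.003, -1.0]]
ft_force: [0.9, -1.1, -0.8]
grip_width: 0.0157
```

```bash
python3 - <<'E'
from h import *
get_image('wrist'); get_image('wrist')
go([.5748,-.1942,.163],-3.0)
E
```

```text
t 15.6833 pos [ 0.5747 -0.1949  0.1811] yaw -2.99 R2 [-0.005  0.003 -1.   ] F [ 0.9 -0.3 -0. ] w 0.0158
tx ty tz [ 0.01 -0.07  1.81] turn 0.01
```

apply_moves --motion '[{"tx":0,"ty":-0.07,"tz":0.4,"turn":0,"jaw":-1},{"tx":0,"ty":-0.07,"tz":0.8,"turn":0,"jaw":-1},{"tx":0,"ty":-0.07,"tz":1.2,"turn":0,"jaw":-1},{"tx":0,"ty":-0.07,"tz":1.6,"turn":0,"jaw":-1},{"tx":0,"ty":-0.07,"tz":1.8,"turn":0,"jaw":-1}]'

```text
time_s: 16.1
position: [0.5744, -0.1942, 0.1621]
tool_rot: [[0.999, -0.052, -0.006], [-0.052, -0.999, 0.003], [-0.006, -0.003, -1.0]]
ft_force: [0.4, -0.6, -0.7]
grip_width: 0.0154
```

```bash
python3 - <<'E'
from h import *
go([.5748,-.1942,.146],-3.0)
E
```

```text
t 16.1 pos [ 0.5744 -0.1942  0.1621] yaw -3.01 R2 [-0.006  0.003 -1.   ] F [ 0.4 -0.6 -0.7] w 0.0154
tx ty tz [ 0.05 -0.    1.61] turn -0.01
```

apply_moves --motion '[{"tx":0,"ty":0,"tz":0.2,"turn":0,"jaw":-1},{"tx":0,"ty":0,"tz":0.4,"turn":0,"jaw":-1},{"tx":0,"ty":0,"tz":0.6,"turn":0,"jaw":-1},{"tx":0,"ty":0,"tz":0.8,"turn":0,"jaw":-1},{"tx":0,"ty":0,"tz":0.8,"turn":0,"jaw":-1}]'

```text
time_s: 16.52
position: [0.5744, -0.194, 0.154]
tool_rot: [[0.999, -0.052, -0.006], [-0.052, -0.999, 0.004], [-0.006, -0.004, -1.0]]
ft_force: [0.1, 1.6, -0.3]
grip_width: 0.0155
```

apply_moves --motion '[{"tx":0,"ty":0,"tz":0.2,"turn":0,"jaw":-1},{"tx":0,"ty":0,"tz":0.4,"turn":0,"jaw":-1},{"tx":0,"ty":0,"tz":0.6,"turn":0,"jaw":-1},{"tx":0,"ty":0,"tz":0.8,"turn":0,"jaw":-1},{"tx":0,"ty":0,"tz":0.8,"turn":0,"jaw":-1}]'

```text
time_s: 16.93
position: [0.5744, -0.1937, 0.1455]
tool_rot: [[0.999, -0.052, -0.006], [-0.052, -0.999, 0.005], [-0.006, -0.004, -1.0]]
ft_force: [0.9, 2.9, -0.2]
grip_width: 0.0154
```

apply_moves --motion '[{"tx":0,"ty":0,"tz":0.1,"turn":0,"jaw":-1},{"tx":0,"ty":0,"tz":0.2,"turn":0,"jaw":-1},{"tx":0,"ty":0,"tz":0.3,"turn":0,"jaw":-1},{"tx":0,"ty":0,"tz":0.4,"turn":0,"jaw":-1},{"tx":0,"ty":0,"tz":0.5,"turn":0,"jaw":-1}]'

```text
time_s: 17.35
position: [0.5743, -0.1936, 0.1404]
tool_rot: [[0.999, -0.052, -0.006], [-0.052, -0.999, 0.005], [-0.006, -0.004, -1.0]]
ft_force: [0.5, 3.8, 2.9]
grip_width: 0.0159
```

apply_moves --motion '[{"tx":0,"ty":0,"tz":0.05,"turn":0,"jaw":-1},{"tx":0,"ty":0,"tz":0.1,"turn":0,"jaw":-1},{"tx":0,"ty":0,"tz":0.15,"turn":0,"jaw":-1},{"tx":0,"ty":0,"tz":0.2,"turn":0,"jaw":-1}]'

```text
time_s: 17.68
position: [0.5742, -0.1936, 0.1383]
tool_rot: [[0.999, -0.052, -0.006], [-0.052, -0.999, 0.005], [-0.007, -0.004, -1.0]]
ft_force: [0.5, 2.2, 3.2]
grip_width: 0.0155
```

apply_moves --motion '[{"tx":0,"ty":0,"tz":0.03,"turn":0,"jaw":-1},{"tx":0,"ty":0,"tz":0.06,"turn":0,"jaw":-1},{"tx":0,"ty":0,"tz":0.09,"turn":0,"jaw":-1}]'

```text
time_s: 17.93
position: [0.5742, -0.1936, 0.1374]
tool_rot: [[0.999, -0.052, -0.006], [-0.052, -0.999, 0.005], [-0.007, -0.004, -1.0]]
ft_force: [-0.0, 3.0, 1.6]
grip_width: 0.0155
```

apply_moves --motion '[{"tx":0,"ty":0,"tz":0.03,"turn":0,"jaw":-1},{"tx":0,"ty":0,"tz":0.05,"turn":0,"jaw":-1},{"tx":0,"ty":0,"tz":0.07,"turn":0,"jaw":-1}]'

```text
time_s: 18.18
position: [0.5742, -0.1936, 0.1368]
tool_rot: [[0.999, -0.052, -0.006], [-0.052, -0.999, 0.005], [-0.006, -0.004, -1.0]]
ft_force: [0.8, 3.0, 3.9]
grip_width: 0.0157
```

apply_moves --motion '[{"tx":0,"ty":0,"tz":0.03,"turn":0,"jaw":-1},{"tx":0,"ty":0,"tz":0.03,"turn":0,"jaw":-1}]'

```text
time_s: 18.35
position: [0.5742, -0.1936, 0.1368]
tool_rot: [[0.999, -0.052, -0.006], [-0.052, -0.999, 0.004], [-0.006, -0.004, -1.0]]
ft_force: [-0.3, 3.3, 4.5]
grip_width: 0.0155
```

Bay2 stops dead at the same depth, so it is blocked too. Bay0 is clear: back there.

apply_moves --motion '[{"tx":0,"ty":0,"tz":-0.7,"turn":0,"jaw":-1},{"tx":0,"ty":0,"tz":-1.7,"turn":0,"jaw":-1},{"tx":-0.02,"ty":-0.02,"tz":-2.7,"turn":0,"jaw":-1},{"tx":-0.03,"ty":-0.02,"tz":-3.7,"turn":0,"jaw":-1},{"tx":-0.03,"ty":-0.02,"tz":-4.2,"turn":0,"jaw":-1}]'

```text
time_s: 18.77
position: [0.5747, -0.1941, 0.1812]
tool_rot: [[0.999, -0.052, -0.003], [-0.052, -0.999, 0.002], [-0.003, -0.002, -1.0]]
ft_force: [0.2, -0.2, -0.5]
grip_width: 0.0157
```

apply_moves --motion '[{"tx":0,"ty":2,"tz":0,"turn":0,"jaw":-1},{"tx":0,"ty":4,"tz":0,"turn":0,"jaw":-1},{"tx":0,"ty":6,"tz":0,"turn":0,"jaw":-1},{"tx":0,"ty":7.2,"tz":0,"turn":0,"jaw":-1},{"tx":0,"ty":7.2,"tz":0,"turn":0,"jaw":-1}]'

```text
time_s: 19.18
position: [0.5707, -0.2683, 0.1812]
tool_rot: [[0.998, -0.055, -0.003], [-0.055, -0.998, 0.001], [-0.003, -0.001, -1.0]]
ft_force: [0.1, 0.0, -0.8]
grip_width: 0.0156
```

```bash
python3 - <<'E'
from h import *
get_image('wrist'); get_image('wrist')
go([.5712,-.2662,.163],-3.0)
E
```

```text
t 19.2833 pos [ 0.5709 -0.2658  0.1811] yaw -3.04 R2 [-0.003  0.003 -1.   ] F [-0.3  0.4  0.2] w 0.0153
tx ty tz [0.04 0.04 1.81] turn -0.04
```

apply_moves --motion '[{"tx":0,"ty":0.04,"tz":0.4,"turn":0,"jaw":-1},{"tx":0,"ty":0.04,"tz":0.8,"turn":0,"jaw":-1},{"tx":0,"ty":0.04,"tz":1.2,"turn":0,"jaw":-1},{"tx":0,"ty":0.04,"tz":1.6,"turn":0,"jaw":-1},{"tx":0,"ty":0.04,"tz":1.8,"turn":0,"jaw":-1}]'

```text
time_s: 19.7
position: [0.5707, -0.2656, 0.1622]
tool_rot: [[0.999, -0.052, -0.004], [-0.052, -0.999, 0.003], [-0.004, -0.003, -1.0]]
ft_force: [0.4, 0.1, -1.0]
grip_width: 0.0159
```

```bash
python3 - <<'E'
from h import *
go([.5712,-.2662,.1150],-3.0)
E
```

```text
t 19.7 pos [ 0.5707 -0.2656  0.1622] yaw -3.01 R2 [-0.004  0.003 -1.   ] F [ 0.4  0.1 -1. ] w 0.0159
tx ty tz [0.07 0.07 4.72] turn -0.01
```

apply_moves --motion '[{"tx":0.03,"ty":0.04,"tz":0.2,"turn":0,"jaw":-1},{"tx":0.03,"ty":0.04,"tz":0.4,"turn":0,"jaw":-1},{"tx":0.03,"ty":0.04,"tz":0.6,"turn":0,"jaw":-1},{"tx":0.03,"ty":0.04,"tz":0.8,"turn":0,"jaw":-1},{"tx":0.03,"ty":0.04,"tz":0.8,"turn":0,"jaw":-1}]'

```text
time_s: 20.12
position: [0.571, -0.2658, 0.154]
tool_rot: [[0.999, -0.053, -0.004], [-0.053, -0.999, 0.004], [-0.004, -0.004, -1.0]]
ft_force: [0.6, 0.6, -0.4]
grip_width: 0.0158
```

apply_moves --motion '[{"tx":0,"ty":0,"tz":0.2,"turn":0,"jaw":-1},{"tx":0,"ty":0,"tz":0.4,"turn":0,"jaw":-1},{"tx":0,"ty":0,"tz":0.6,"turn":0,"jaw":-1},{"tx":0,"ty":0,"tz":0.8,"turn":0,"jaw":-1},{"tx":0,"ty":0,"tz":0.8,"turn":0,"jaw":-1}]'

```text
time_s: 20.53
position: [0.5709, -0.2656, 0.1456]
tool_rot: [[0.999, -0.052, -0.004], [-0.052, -0.999, 0.004], [-0.004, -0.004, -1.0]]
ft_force: [1.1, 2.2, 0.6]
grip_width: 0.0154
```

apply_moves --motion '[{"tx":0,"ty":0,"tz":0.2,"turn":0,"jaw":-1},{"tx":0,"ty":0,"tz":0.4,"turn":0,"jaw":-1},{"tx":0,"ty":0,"tz":0.6,"turn":0,"jaw":-1},{"tx":0,"ty":0,"tz":0.8,"turn":0,"jaw":-1},{"tx":0,"ty":0,"tz":1.0,"turn":0,"jaw":-1}]'

```text
time_s: 20.95
position: [0.5709, -0.2655, 0.1354]
tool_rot: [[0.999, -0.052, -0.004], [-0.052, -0.999, 0.004], [-0.005, -0.004, -1.0]]
ft_force: [0.3, 2.4, 2.8]
grip_width: 0.0159
```

apply_moves --motion '[{"tx":0,"ty":0,"tz":0.2,"turn":0,"jaw":-1},{"tx":0,"ty":0,"tz":0.4,"turn":0,"jaw":-1},{"tx":0,"ty":0,"tz":0.6,"turn":0,"jaw":-1},{"tx":0,"ty":0,"tz":0.8,"turn":0,"jaw":-1},{"tx":0,"ty":0,"tz":1.0,"turn":0,"jaw":-1}]'

```text
time_s: 21.37
position: [0.5708, -0.2654, 0.1251]
tool_rot: [[0.999, -0.052, -0.004], [-0.052, -0.999, 0.004], [-0.005, -0.004, -1.0]]
ft_force: [0.3, 2.9, 3.3]
grip_width: 0.016
```

apply_moves --motion '[{"tx":0,"ty":0,"tz":0.15,"turn":0,"jaw":-1},{"tx":0,"ty":0,"tz":0.3,"turn":0,"jaw":-1},{"tx":0,"ty":0,"tz":0.45,"turn":0,"jaw":-1},{"tx":0,"ty":0,"tz":0.6,"turn":0,"jaw":-1}]'

```text
time_s: 21.7
position: [0.5708, -0.2654, 0.119]
tool_rot: [[0.999, -0.052, -0.004], [-0.052, -0.999, 0.004], [-0.005, -0.004, -1.0]]
ft_force: [0.8, 2.1, 2.3]
grip_width: 0.0159
```

apply_moves --motion '[{"tx":0,"ty":0,"tz":0.08,"turn":0,"jaw":-1},{"tx":0,"ty":0,"tz":0.16,"turn":0,"jaw":-1},{"tx":0,"ty":0,"tz":0.24,"turn":0,"jaw":-1},{"tx":0,"ty":0,"tz":0.3,"turn":0,"jaw":-1}]'

```text
time_s: 22.03
position: [0.5708, -0.2654, 0.1159]
tool_rot: [[0.999, -0.052, -0.004], [-0.052, -0.999, 0.004], [-0.005, -0.004, -1.0]]
ft_force: [0.8, 2.7, 1.7]
grip_width: 0.0158
```

apply_moves --motion '[{"tx":0,"ty":0,"tz":0.03,"turn":0,"jaw":-1},{"tx":0,"ty":0,"tz":0.06,"turn":0,"jaw":-1},{"tx":0,"ty":0,"tz":0.09,"turn":0,"jaw":-1}]'

```text
time_s: 22.28
position: [0.5708, -0.2654, 0.115]
tool_rot: [[0.999, -0.052, -0.004], [-0.052, -0.999, 0.004], [-0.005, -0.004, -1.0]]
ft_force: [0.2, 3.0, 2.5]
grip_width: 0.0159
```

apply_moves --motion '[{"tx":0,"ty":0,"tz":0.03,"turn":0,"jaw":-1},{"tx":0,"ty":0,"tz":0.05,"turn":0,"jaw":-1}]'

```text
time_s: 22.45
position: [0.5708, -0.2654, 0.1148]
tool_rot: [[0.999, -0.052, -0.004], [-0.052, -0.999, 0.004], [-0.004, -0.004, -1.0]]
ft_force: [-0.4, 2.4, 5.7]
grip_width: 0.0154
```

The blade is on the floor (.1148, same as before). Release, then lift clear.

apply_moves --motion '[{"tx":0,"ty":0,"tz":0,"turn":0,"jaw":-0.6},{"tx":0,"ty":0,"tz":0,"turn":0,"jaw":-0.2},{"tx":0,"ty":0,"tz":0,"turn":0,"jaw":0.1},{"tx":0,"ty":0,"tz":0,"turn":0,"jaw":0.1},{"tx":0,"ty":0,"tz":0,"turn":0,"jaw":0.1}]'

```text
time_s: 22.87
position: [0.5707, -0.2656, 0.1146]
tool_rot: [[0.999, -0.053, -0.004], [-0.053, -0.999, 0.004], [-0.005, -0.004, -1.0]]
ft_force: [0.1, 0.5, -0.2]
grip_width: 0.0468
```

apply_moves --motion '[{"tx":0,"ty":0,"tz":-1,"turn":0,"jaw":0.1},{"tx":0,"ty":0,"tz":-3,"turn":0,"jaw":0.1},{"tx":0,"ty":0,"tz":-6,"turn":0,"jaw":0.1},{"tx":0,"ty":0,"tz":-9,"turn":0,"jaw":0.1},{"tx":0,"ty":0,"tz":-12,"turn":0,"jaw":0.1}]'

```text
time_s: 23.28
position: [0.5711, -0.2661, 0.2369]
tool_rot: [[0.999, -0.053, -0.004], [-0.053, -0.999, 0.004], [-0.004, -0.004, -1.0]]
ft_force: [1.1, -0.1, -0.3]
grip_width: 0.0467
```

apply_moves --motion '[{"tx":-3,"ty":0,"tz":0,"turn":0,"jaw":0.1},{"tx":-6,"ty":0,"tz":0,"turn":0,"jaw":0.1},{"tx":-8,"ty":0,"tz":0,"turn":0,"jaw":0.1},{"tx":-8,"ty":0,"tz":0,"turn":0,"jaw":0.1},{"tx":-8,"ty":0,"tz":0,"turn":0,"jaw":0.1}]'

```text
time_s: 23.7
position: [0.4908, -0.262, 0.2384]
tool_rot: [[0.999, -0.054, -0.003], [-0.054, -0.999, 0.003], [-0.003, -0.003, -1.0]]
ft_force: [-0.2, -0.6, 1.0]
grip_width: 0.047
```

```bash
python3 - <<'E'
from h import *
snap('wrist','w9'); im,_=snap('scene','s9')
P,_,ok=cloud('w9'); t=ok&(abs(P[...,0]-.571)<.03)&(abs(P[...,1]+.266)<.025)&(P[...,2]>.12); print('handle top',P[t].mean(0),np.percentile(P[t][:,2],[5,50,95]),rect(P[t]))
go([.57,-.266,.2],-3)
cv2.imwrite('pics/c9.png',np.hstack([cv2.resize(load('w9')['im'],(400,300)),cv2.resize(im,(400,300))])[:,:,::-1])
E
```

```text
handle top [ 0.57015417 -0.26509454  0.13852544] [0.13671612 0.13863759 0.13994455] ((569.9306640625, -265.06207275390625), (15.858309745788574, 29.539531707763672), 86.7806396484375)
t 23.8 pos [ 0.4918 -0.2621  0.2377] yaw -3.01 R2 [-0.003  0.003 -1.   ] F [ 0.7 -1.  -0.2] w 0.0471
tx ty tz [ 7.84 -0.01  3.74] turn -0.01
```

View pics/c9.png

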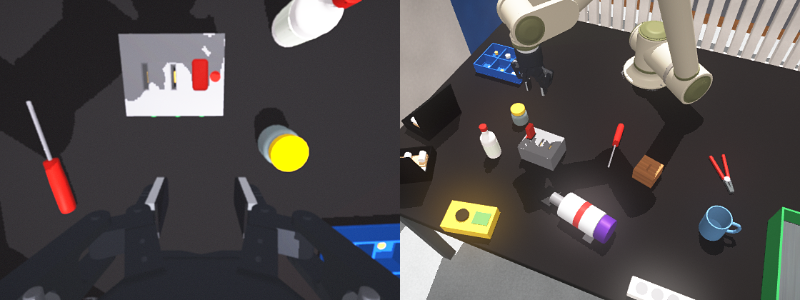

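The handle stands upright beside the red dot at (200,75). Its top is at 0.1385 m against 0.140 m nominal; the same camera read 0.1285 against 0.130 in the stand, so the tip is on the floor. The bystanders look untouched.

```bash
python3 -c "
from rig import close_job; print(close_job())"
```

```text
the job is handed in; nothing more can be done
None
```

The blade is standing fully home in bay0, the red-dot end, which is the clear bay. It has been let go, and the job is handed in at about 24 s of robot time.

- **Bay0:** only the spring drag of about 3 N all the way to the floor, where it stopped with the TCP at 0.1148 m.
- **Bay1 and bay2:** both stopped dead with the TCP at 0.1368 m, about 28 mm below the mouth. The force there was only 4.5–5 N, so I backed out without pressing further.
- **Final placing:** back in bay0, the blade reached the same floor height of 0.1148 m before I opened the jaws and retreated.

**Last checks:**
- **Seating:** the handle top measured 0.1385 m against 0.140 m nominal. That camera read the same 1.5 mm low on the stand, so the tip is on the floor.
- **Upright and clear:** the gauge looks upright, about 1 mm from the bay0 centre I measured. The arm is clear of everything, with no contact force beyond sensor noise.
- **Bystanders:** they look unmoved in the final pictures. I judged that by eye and did not measure it.

No check failed or disagreed.

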